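Take the hexagon die out of the indexing turret

TASK

The hexagon-headed die in the bench turret is due for regrinding. Pull up the index plunger, crank the turret round until that die stands in the gap of the keeper ring at the front, push the plunger fully home again, then unscrew the die, lift it out and stand it upright in the empty clear tub. Leave the other two dies seated and do not disturb the pliers, marker and cup.

Things in the scene. Friction and masses are not known exactly. Their poses are not given: they have to be found in the camera images.
- turret_base: Grey round base of the bench turret, 296 mm wide, fixed. Origin: underside centre, on the vertical turret axis; own -x is its front (robot side), z up. An aluminium disc (top 50 mm up) turns on it, with 4 threaded sockets on an 78 mm radius; at the start the front one is empty, the dies stand left, rear and right in any order. Central column 12 mm in radius; crank arm 135 to 153 mm up.
- front_gap (a point): Point in the middle of the 50 degree front gap of the dark C-shaped keeper ring: 78 mm in front of the turret axis, 87 mm up, level with the ring's top. The ring (radius 104 to 135 mm, bolt heads 5 mm higher) overlaps the flanges of the dies everywhere else, so a die comes out only here. Axes as the base.
- turret (a joint): Turn of the disc about its upright axis, rad, positive counter-clockwise from above; 0 at the start. Turns endlessly both ways, friction 0.12 N m. Locks with a socket at the front at 0, +-1.571, +-3.142: the left socket comes to the front at +1.571, the right one at -1.571, the rear one at either 3.142.
- crank_handle (a point): Crank's upright black handle, 22 mm thick, 56 mm long, revolving freely on its pin, so that it can be led round in a circle with the hand not turning. The point is its middle, 38 mm from the turret axis, 183 mm above the base's underside, 24 mm below the handle's top; at the start on the front side of the axis. It stands above all dies and turns with the disc.
- plunger (a joint): Index plunger, m: 0 = fully home, its 12 mm pin 14 mm deep in a rim notch, turret locked; 0.022 = pulled right up, turret free (free above 0.015). Slides straight up and down and stays where left (friction 4 N). The round pin tip finds its notch if the turret is within 2 degrees of it; elsewhere the pin stops on the disc, 14 mm short of home.
- plunger_knob (a point): Middle of the plunger's black knurled knob, 28 mm thick, 24 mm high, 12 mm below its top. It stands 116 mm from the turret axis, on the diagonal between the turret's front and right. Its top is 126 mm above the base's underside when home and 148 mm when pulled up. 82 mm from the nearest dies' centre lines.
- die_hex: Steel die to take out, the tallest, 80 mm long, 0.4 to 0.65 kg. Origin: lower end's centre, z up; seated it is 51 mm above the base's underside and turns with the disc. Spigot 36 mm wide with thread lugs out to 27 mm radius, flange 62 mm wide 21 to 27 mm up, neck 31 mm, then the hexagon head. Right-hand thread: turning it counter-clockwise from above raises it 3 mm per radian.
- hex_head (a point): Point on the axis of the hexagon head, 64 mm above the die's lower end. The head reaches from 40 to 80 mm, 36 mm across flats; one pair of flats faces the own +-y axis, the others 60 degrees apart. The interrupted thread lets the die lift straight out after 58 to 84 degrees of counter-clockwise turn (best 70); a stop follows at 87. Axes as the die.
- die_slim: A die that stays in: same spigot and flange, slim round knurled head 28 mm wide, 64 mm long overall. Origin: lower end's centre.
- die_wide: A die that stays in: same spigot and flange, wide round knurled head 44 mm wide, 54 mm long overall. Origin: lower end's centre.
- open_tub: Empty clear plastic tub, open on top, 121 x 181 x 66 mm, loose, left of the turret. Origin: underside centre; x along its short side, y along its long side, z up. Inner floor 5 mm up, flat from x = -20 to +40 mm and y = -55 to +55 mm: stand the die near x = +10 mm, y = 0.
- pliers: Red-handled pliers, 207 mm long, lying right of the turret; a bystander. Origin: underside centre.
- marker: Green and white marker, 140 mm long, lying in front and to the right of the turret; a bystander. Origin: underside centre.
- cup: White cup, 72 mm wide, 96 mm high, to the right behind the turret; a bystander. Origin: underside centre.
Things that resemble listed ones, but are neither listed nor needed, are in the scene too. What is shaped like the die_hex but green is not meant.

How it is judged:
By the outcome, as a careful person would: the job done as asked, in the order asked, and still so for the second after the job is handed in, with the robot touching nothing.
It also fails if it takes over 72 s, if anything falls off the work surface, if the arm or the gripper's body presses on something with over 40 N, if the wrist force passes 120 N, or if a joint passes its speed limit or range.

ROBOT

A 7-joint arm with a two-finger parallel gripper is mounted at the origin on a cart in front of the work surface, level with it; the furniture and walls round the work are solid. World frame = base frame: x ahead of the robot, y to its left, z up, the work surface at z = 0. Lengths are in m, angles in rad, forces in N, time in s.
With the tool pointing down it reaches from about 0.4 to 0.875 m from the base axis. Payload 6.5 kg.
Tool frame: the origin (TCP) lies at the centre of the arm's flange, where the gripper is bolted on; the fingertips stand 166 mm ahead of it and the grasp point (between the pads) lies 147 mm ahead of it; z points along the fingers, y is the line along which they close (so a half turn about z gives the same grasp; the last joint's range is limited). The gripper opens to 88 mm and grips with 3 to 60 N. Pads are 18 mm wide; open, the fingers measure 123 mm over their backs; the gripper's body (75 mm by 187 mm) begins 45 mm behind the grasp point.
Start: joints at [1.039, 0.536, -0.004, 1.538, 0.003, 1.067, -0.071], TCP at [0.292, -0.581, 0.405] pointing down, gripper open.
Joint ranges: [-2.7, 2.7], [-0.37, 2.16], [-1.27, 1.26], [0.24, 2.4], [-1.31, 4.45], [0.19, 1.91], [-2.76, 2.76]. Speed limits (rad/s): [2.39, 2.39, 3.14, 3.14, 3.14, 3.14, 3.14].

INTERFACE

Orientations are given as a rotation vector (axis times angle).
In Python, from bench import ctrl gives the robot as it stands. Calls block until the motion is done:
- ctrl.goto(position, orientation): joint-space move of the TCP to a pose.
- ctrl.movel(position, rot=None, v=0.15, contact_N=None): straight line of the TCP; rot=None keeps the orientation; v is the mean speed in m/s. With contact_N (N) it stops when the force on the tool has changed by that much, and returns True; else False.
- ctrl.set_joints(angles): joint-space move.
- ctrl.move_gripper(opening, newtons=None): opening from 0.0 (shut) to 1.0 (fully open); newtons is the grip in N (None keeps the last); returns when the fingers have stopped.
- ctrl.wait(seconds).
- ctrl.solve_ik(position, orientation): joint angles nearest the present ones, or None.
- ctrl.capture(name): name is "side" or "top" or "wrist"; returns (picture, depth): 480x640x3 uint8, red, green, blue; 480x640 float32, m along the optical axis (not along the pixel's ray), 0 where there is no reading.
- ctrl.get_calibration(name): a dict with "mtx" (3x3 intrinsics, pixels), "extrinsics" (4x4, takes a point from camera to world coordinates). Camera axes: x right, y down, z forward; pixel columns grow to the right and rows downward; lengths in m; the calibration is good to about 2 mm. A picture is of the moment at which its call begins: read the wrist's pose just before it. get_calibration takes no time and is no camera call; for the wrist camera it gives the pose at the moment of the call.
A pose or a line that the arm cannot do raises ctrl.PlanningError and nothing moves.
- ctrl.finish_job(): hands the job in; it is judged then, once.
Readings, each from a call of its own:
- ctrl.read_time_s(): time.
- ctrl.read_joint_positions(): joint angles.
- ctrl.read_qd(): joint speeds.
- ctrl.read_tau(): joint torques, N m.
- ctrl.read_tcp_pos(): TCP position.
- ctrl.read_tool_rot(): TCP orientation.
- ctrl.read_ft_force(): force on the tool from outside, world axes, zero at the start.
- ctrl.read_ft_torque(): the same for the moment, N m.
- ctrl.read_opening(): opening from 0.0 (shut) to 1.0 (fully open).
- ctrl.read_grasp_force(): force on a finger pad.
Only numpy, scipy, OpenCV 4.12 (cv2) and the standard library are available. Lean on these libraries where they do the work, as an engineer would, in place of code of your own. Each camera call takes 0.05 s, during which the arm holds its last target. There are 200 camera calls.

## Working session

There is one attempt and no reset: what is moved stays moved. The work goes in short steps, each a Python script; the robot and the scene stay as the last script left them, time stands still between calls to the robot, and variables do not carry over. Pictures are saved under pics/ and viewed, at most 10 in all, crops included, and the job is handed in when it is done.

```bash
mkdir -p pics; ls; python3 - <<'E'
from bench import ctrl
import cv2,numpy as np
for n in ("top","side"):
    im,d=ctrl.capture(n); cv2.imwrite(f"pics/{n}0.png",im[:,:,::-1]); np.savez(f"pics/{n}0.npz",im=im,d=d,**ctrl.get_calibration(n))
    c=ctrl.get_calibration(n); print(n,c["mtx"].round(1).tolist(),c["extrinsics"].round(3).tolist())
print(ctrl.read_time_s(),ctrl.read_tool_rot(),ctrl.read_tcp_pos())
E
```

```text
pics
top [[500.4, 0.0, 322.5], [0.0, 500.4, 241.2], [0.0, 0.0, 1.0]] [[0.024, -0.992, 0.12, 0.355], [-1.0, -0.023, 0.007, -0.06], [-0.004, -0.121, -0.993, 1.399], [0.0, 0.0, 0.0, 1.0]]
side [[496.9, 0.0, 319.2], [0.0, 496.9, 236.3], [0.0, 0.0, 1.0]] [[-0.845, -0.205, 0.495, -0.025], [-0.535, 0.343, -0.772, 0.808], [-0.012, -0.917, -0.399, 0.56], [0.0, 0.0, 0.0, 1.0]]
0.1 [-3.05534386e+00 -7.24876671e-01  7.32740480e-04] [ 0.2917996  -0.58049185  0.40396807]
```

View pics/top0.png

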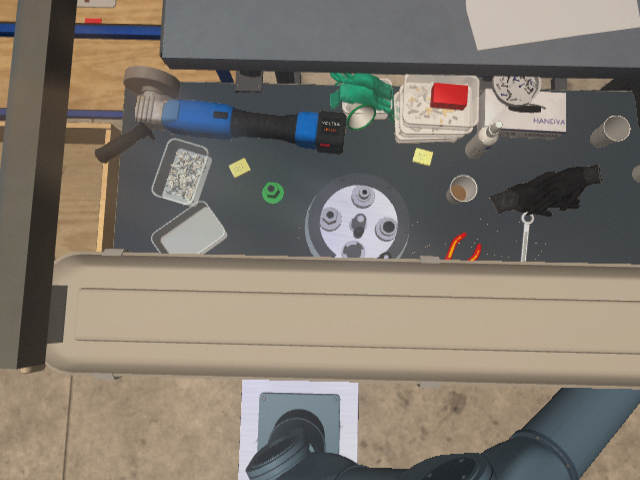

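View pics/side0.png

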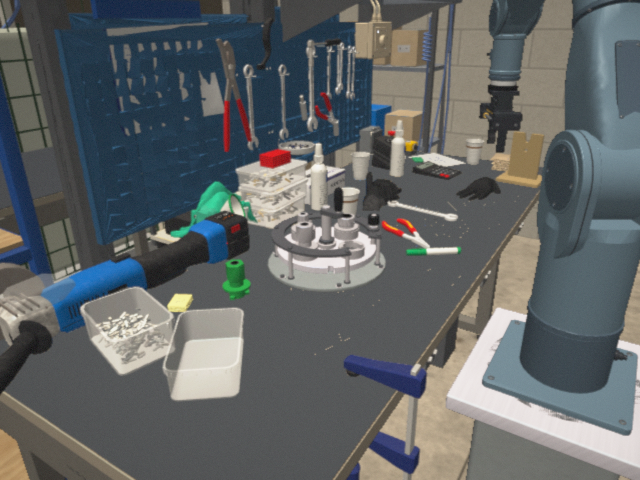

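Top view: turret at about (357,222), with dies left (329,218), rear (363,196) and right (389,228). The empty tub is at (190,230), next to one full of screws (183,170), and the green lookalike is at (273,191). A beam hides the front. Side view: turret at (325,245), empty tub at (205,350), green die at (236,280). Next I'll enlarge the turret in both views.

```bash
python3 - <<'E'
import cv2,numpy as np
t=np.load("pics/top0.npz");s=np.load("pics/side0.npz")
a=cv2.resize(t["im"][165:265,300:415],None,fx=3.4,fy=3.4,interpolation=cv2.INTER_CUBIC)
b=cv2.resize(s["im"][180:295,260:392],(390,340),interpolation=cv2.INTER_CUBIC)
cv2.imwrite("pics/crop1.png",np.hstack([a,b])[:,:,::-1])
def W(z,u,v):
    d=z["d"][v,u];K=z["mtx"];p=np.linalg.inv(K)@[u,v,1]*d;return (z["extrinsics"]@[*p,1])[:3].round(3)
for n,u,v in (("L",329,218),("R",389,228),("rear",363,196),("axis",359,222),("beam",300,300),("beam2",300,258),("tub",190,230),("shelf",400,40)): print(n,W(t,u,v))
for n,u,v in (("tub",205,360),("knob",374,220),("L",305,230),("rear",347,225),("pliersL",400,225)): print(n,W(s,u,v))
E
```

```text
L [ 0.57  -0.067  0.13 ]
R [ 0.551 -0.224  0.105]
rear [ 0.632 -0.155  0.115]
axis [ 0.557 -0.143  0.152]
beam [ 0.356 -0.039  0.969]
beam2 [ 0.396 -0.036  0.924]
tub [ 0.548  0.325 -0.001]
shelf [ 0.668 -0.143  0.835]
tub [0.546 0.303 0.   ]
knob [ 0.464 -0.201  0.116]
L [ 0.565 -0.054  0.121]
rear [ 0.54  -0.203  0.086]
pliersL [ 0.512 -0.479 -0.005]
```

View pics/crop1.png

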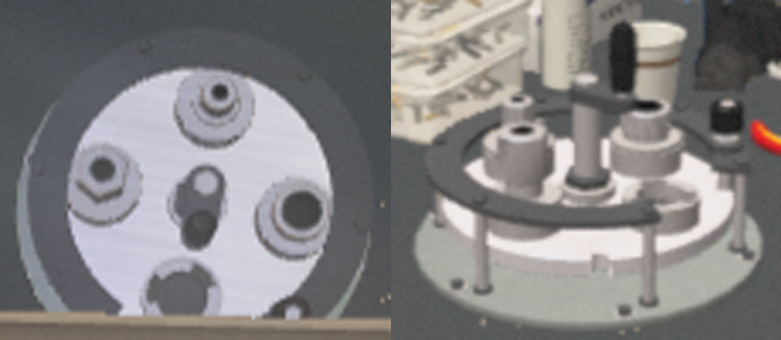

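The left die (329,218) has the hexagon head and is the tallest (0.13 m), so it is the one meant. The rear (363,196) is slim, the right (389,228) is wide, and the green one at (273,191) is a decoy. In the crop the hex facets are clear, the crank handle points to the front, and the knob is at front right. The turret therefore turns +90°. Next is a wrist view from above.

```bash
cat > h.py <<'E'
from bench import ctrl
import cv2,numpy as np
from scipy.spatial.transform import Rotation as Ro
def down(psi): return np.pi*np.array([np.cos(psi/2),np.sin(psi/2),0])
def cam_in_tool(cal):
    T=np.eye(4);T[:3,:3]=Ro.from_rotvec(ctrl.read_tool_rot()).as_matrix();T[:3,3]=ctrl.read_tcp_pos();return np.linalg.inv(T)@cal["extrinsics"]
def snap(n,f):
    c=ctrl.get_calibration(n);im,d=ctrl.capture(n);cv2.imwrite(f"pics/{f}.png",im[:,:,::-1]);np.savez(f"pics/{f}.npz",im=im,d=d,**c);return im,d,c
def cast(c,u,v,z):
    E=c["extrinsics"];r=E[:3,:3]@np.linalg.inv(c["mtx"])@[u,v,1];o=E[:3,3];return o+r*(z-o[2])/r[2]
E
python3 - <<'E'
from h import *
c=ctrl.get_calibration("wrist");C=cam_in_tool(c);print(C.round(3).tolist(),c["mtx"].round(1).tolist())
# place the camera over turret
psi=np.radians(80)
R=Ro.from_rotvec(down(psi)).as_matrix()
p=np.array([0.53,-0.145,0.62])-R@C[:3,3]
p[2]=0.5
print(p, ctrl.solve_ik(p,down(psi)))
ctrl.goto(p,down(psi));print(ctrl.read_time_s(),ctrl.read_joint_positions())
snap("wrist","w1")
E
```

```text
[[-0.001, -0.959, -0.284, 0.073], [1.0, -0.0, -0.002, -0.001], [0.002, -0.284, 0.959, 0.019], [0.0, 0.0, 0.0, 1.0]] [[340.6, 0.0, 319.3], [0.0, 340.6, 236.5], [0.0, 0.0, 1.0]]
[ 0.5182624  -0.21740882  0.5       ] [ 0.57781738  0.3176796  -0.33155439  1.64678571  0.1095065   1.19542681
  0.04692531]
1.7083 [ 0.57921773  0.31837401 -0.32949003  1.64677909  0.10987884  1.19535654
  0.04686425]
```

View pics/w1.png

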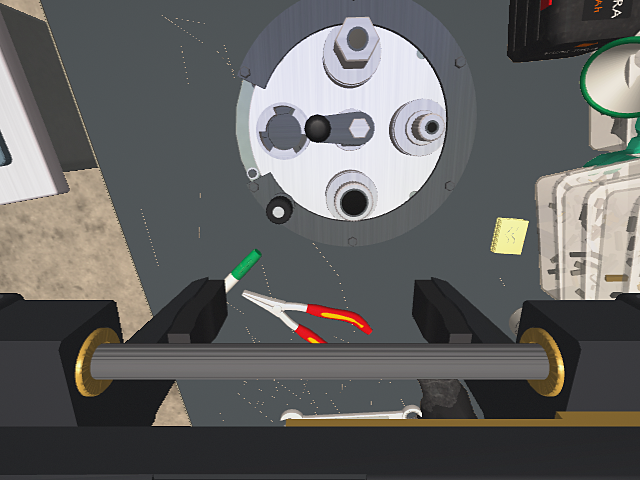

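Wrist view: hex die at (356,40), slim at (430,127), wide at (354,203), handle at (317,128), knob at (280,211), empty socket at (283,130). I'll get exact positions by slicing the depth at the known heights.

```bash
cat >> h.py <<'E'
def cloud(z):
    d=z["d"];v,u=np.mgrid[:480,:640];P=np.stack([u,v,np.ones_like(u)],-1)@np.linalg.inv(z["mtx"]).T*d[...,None]
    P=P@z["extrinsics"][:3,:3].T+z["extrinsics"][:3,3];P[d==0]=9;return P
def blob(P,uv,z,tol=.004,rad=60):
    m=(abs(P[...,2]-z)<tol).astype(np.uint8);k=np.zeros_like(m);cv2.circle(k,uv,rad,1,-1);m&=k
    n,l,s,_=cv2.connectedComponentsWithStats(m)
    if n<2:return None
    i=1+np.argmax(s[1:,4]);q=P[l==i][:,:2].astype(np.float32);c,r=cv2.minEnclosingCircle(q);return np.array(c),r,len(q),np.median(P[l==i][:,2]),q
E
python3 - <<'E'
from h import *
z=np.load("pics/w1.npz");P=cloud(z)
res={}
for n,uv,h in (("hex",(356,40),.131),("slim",(431,127),.115),("wide",(354,203),.105),("handle",(317,128),.207),("knob",(280,211),.126),("column",(355,128),.153)):
    b=blob(P,uv,h,rad=35);
    if b: res[n]=b;print(n,b[0].round(4),round(b[1],4),b[2],b[3].round(4))
    else: print(n,"none",P[uv[1],uv[0]])
q=res["hex"][4]; hull=cv2.convexHull(q)
# hex angle: 6th harmonic of hull edge
c,(w,h_),a=cv2.minAreaRect(q);print("rect",c,w,h_,a)
th=np.radians(np.arange(0,180,1));pr=(hull[:,0]-res["hex"][0]);wd=[np.ptp(pr@[np.cos(t),np.sin(t)]) for t in th]
w3=np.array(wd);m=(w3[:60]+w3[60:120]+w3[120:])/3;print("flat normal deg mod60",m.argmin(),m.min(),m.max())
L,R_,S=res["hex"][0],res["wide"][0],res["slim"][0];A=(L+R_)/2;print("axis",A,"LR",np.linalg.norm(L-R_),"slim r",np.linalg.norm(S-A))
d=L-R_;print("yaw LR",np.degrees(np.arctan2(-d[0],d[1])),"yaw slim",np.degrees(np.arctan2(*(S-A)[::-1])))
for n in("handle","knob"):
    e=res[n][0]-A;print(n,np.linalg.norm(e),np.degrees(np.arctan2(e[1],e[0])))
# tub via side view & top view
for f in("top0","side0"):
    zz=np.load(f"pics/{f}.npz");Q=cloud(zz);m=(Q[...,1]>.18)&(Q[...,1]<.5)&(Q[...,0]<.62)&(Q[...,0]>.38)&(Q[...,2]>.045)&(Q[...,2]<.075)
    q=Q[m][:,:2].astype(np.float32);print(f,len(q),cv2.minAreaRect(q) if len(q) else 0)
E
```

```text
hex [ 0.5784 -0.0683] 0.0207 1532 0.1324
slim [ 0.6435 -0.1576] 0.014 604 0.116
wide [ 0.5546 -0.2225] 0.022 1167 0.1064
handle [ 0.5296 -0.1397] 0.0094 451 0.2075
knob [ 0.4731 -0.2137] 0.014 523 0.1272
column [ 0.5657 -0.1431] 0.0147 340 0.154
rect (0.5786595940589905, -0.06855925917625427) 0.041163790971040726 0.03579028695821762 51.10854721069336
flat normal deg mod60 21 0.036301529652166264 0.040929445324907464
axis [ 0.56649348 -0.14539264] LR 0.15604739940671844 slim r 0.07792845163523097
yaw LR -8.773599301361784 yaw slim -9.02389959031403
handle 0.037354246930752295 171.2302347254131
knob 0.11564269181590613 -143.82387915106597
top0 477 ((0.5480748414993286, 0.3130050599575043), (0.14328749477863312, 0.19898951053619385), 1.4010759592056274)
side0 2202 ((0.5478476285934448, 0.3279874622821808), (0.1748707890510559, 0.1851792186498642), 37.32978820800781)
```

```bash
cat >> h.py <<'E'
A=np.array([.5665,-.1454]);YAW=np.radians(-8.9)
def own(x,y): return A+np.array([[np.cos(YAW),-np.sin(YAW)],[np.sin(YAW),np.cos(YAW)]])@[x,y]
def st(m): print(m,"t",round(ctrl.read_time_s(),2),"tcp",np.round(ctrl.read_tcp_pos(),4),"F",np.round(ctrl.read_ft_force(),1),"op",round(ctrl.read_opening(),3),"g",round(ctrl.read_grasp_force(),1))
def P3(xy,z): return [xy[0],xy[1],z]
PK=np.radians(36.1); KN=own(-.082,-.082)
E
python3 - <<'E'
from h import *
ctrl.move_gripper(0.6,30)
ctrl.goto(P3(KN,.34),down(PK));st("above")
print("c",ctrl.movel(P3(KN,.265),v=.1,contact_N=10));st("low")
ctrl.move_gripper(0.0,30);st("grip")
print("c",ctrl.movel(P3(KN,.289),v=.04,contact_N=18));st("up")
ctrl.move_gripper(0.6);st("rel")
ctrl.movel(P3(KN,.40),v=.25)
b=None
snap("wrist","w2");z=np.load("pics/w2.npz");P=cloud(z)
m=(np.hypot(P[...,0]-KN[0],P[...,1]-KN[1])<.012);print("knob z",np.percentile(P[m][:,2],[50,90]) if m.any() else None)
E
```

```text
above t 3.17 tcp [ 0.4737 -0.2138  0.3409] F [ 0.8 -0.3 -0.4] op 0.602 g 0.0
c False
low t 4.08 tcp [ 0.4732 -0.2138  0.2656] F [-0.   0.5  0.4] op 0.601 g 0.0
grip t 4.58 tcp [ 0.4736 -0.2149  0.2656] F [ 3.4 -3.8 -0.5] op 0.309 g 30.0
c True
up t 5.16 tcp [ 0.4735 -0.2149  0.2875] F [ 2.5 -1.4 -2.7] op 0.307 g 30.0
rel t 5.72 tcp [ 0.4732 -0.2149  0.2874] F [ 0.7 -0.2  0.7] op 0.6 g 0.0
knob z [0.14916398 0.15025677]
```

```bash
cat > crank.py <<'E'
from h import *
PS=YAW+np.pi/2;R2=np.array([[np.cos(YAW),-np.sin(YAW)],[np.sin(YAW),np.cos(YAW)]])
def o(): return R2.T@(np.array(ctrl.read_tcp_pos())[:2]-A)
H=own(-.038,0)
ctrl.goto(P3(H,.40),down(PS))
ctrl.movel(P3(H,.333),v=.12,contact_N=10);ctrl.move_gripper(0,25);ctrl.wait(.1);st("grip")
g=o();dx=g[0]+.038;print("own at grip",g)
for a in np.radians(np.arange(10,91,10)):
    ctrl.movel(P3(own(dx-.038*np.cos(a),g[1]-.038*np.sin(a)),.333),v=.06)
ctrl.wait(.2);st("end");e=o();print("own end",e,"dx",dx)
# trim
err=dx-e[0];print("trim",err)
if abs(err)>.0003: ctrl.movel(P3(own(dx+err,g[1]-.038),.333),v=.03);ctrl.wait(.2);print(o());st("trim")
E
python3 crank.py
```

```text
grip t 8.33 tcp [ 0.5295 -0.1396  0.3334] F [ 4.7 -0.5 -0.3] op 0.242 g 25.0
own at grip [-3.73999141e-02 -1.83847308e-05]
end t 10.86 tcp [ 0.5615 -0.1832  0.3332] F [3.2 0.  5.3] op 0.245 g 25.0
own end [ 0.00092516 -0.03812443] dx 0.0006000859447181928
trim -0.00032506966786992894
[ 0.00049131 -0.03813152]
trim t 11.31 tcp [ 0.5611 -0.1831  0.3332] F [2.8 0.6 6.3] op 0.246 g 25.0
```

```bash
python3 - <<'E'
from h import *
ctrl.move_gripper(.6);ctrl.movel(P3(np.array(ctrl.read_tcp_pos())[:2],.41),v=.25)
ctrl.goto([.518,-.217,.5],down(np.radians(80)));snap("wrist","w3");st("view")
P=cloud(np.load("pics/w3.npz"))
def near(xy,z,r=.04,tol=.004):
    m=(abs(P[...,2]-z-.0012)<tol)&(np.hypot(P[...,0]-xy[0],P[...,1]-xy[1])<r);q=P[m][:,:2].astype(np.float32);return q
for n,xy,zz in(("hex",own(-.078,0),.131),("slim",own(0,.078),.115),("wide",own(.078,0),.105)):
    q=near(xy,zz);c,r=cv2.minEnclosingCircle(q);e=np.array(c)-A;print(n,np.round(c,4),round(r,4),"r",np.linalg.norm(e).round(4),"ang-yaw",(np.degrees(np.arctan2(e[1],e[0])-YAW)).round(2))
    if n=="hex":
        pr=cv2.convexHull(q)[:,0]-np.array(c);w=np.array([np.ptp(pr@[np.cos(t),np.sin(t)]) for t in np.radians(np.arange(180))]);m=w.reshape(3,60).mean(0);print("flat",m.argmin(),m.min())
q=near(own(-.082,-.082),.148,.03);print("knob",cv2.minEnclosingCircle(q),len(q))
E
```

```text
view t 12.94 tcp [ 0.5177 -0.2167  0.4986] F [-0.5  0.2 -1.1] op 0.595 g 0.0
hex [ 0.4897 -0.1325] 0.0205 r 0.0779 ang-yaw 179.39
flat 51 0.036089005548832084
slim [ 0.5794 -0.0686] 0.014 r 0.0779 ang-yaw 89.39
wide [ 0.6435 -0.1579] 0.022 r 0.078 ang-yaw -0.34
knob ((0.4732441008090973, -0.21376167237758636), 0.013911552727222443) 572
```

View pics/w3.png

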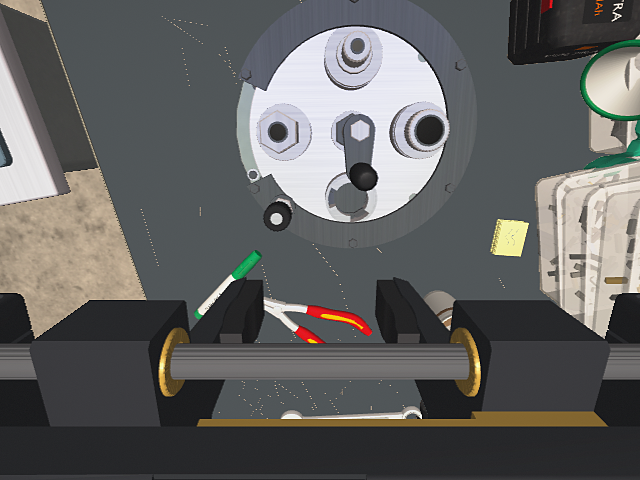

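The hex die now stands in the gap at (283,131), within about 0.5° of the index. Next I push the plunger home with the fingers closed.

```bash
python3 - <<'E'
from h import *
K=np.array([.4735,-.2145])
ctrl.move_gripper(0);ctrl.goto(P3(K,.34),down(PK))
print(ctrl.movel(P3(K,.286),v=.04,contact_N=22));st("pushed")
ctrl.wait(.2);st("hold")
ctrl.movel(P3(K,.40),v=.25)
snap("wrist","w4");P=cloud(np.load("pics/w4.npz"))
m=(np.hypot(P[...,0]-K[0],P[...,1]-K[1])<.012);print("knob z",np.percentile(P[m][:,2],[50,90]))
E
```

```text
True
pushed t 15.65 tcp [ 0.4736 -0.2145  0.2924] F [-3.6  0.6 10.9] op 0.004 g 5.4
hold t 15.85 tcp [ 0.4736 -0.2145  0.2924] F [-2.2  1.   9.3] op 0.004 g 4.8
knob z [0.26016756 0.29332992]
```

```bash
cat >> h.py <<'E'
D=np.array([.4897,-.1333])
def psi_own(deg): return np.radians(deg)+YAW+np.pi/2
E
python3 - <<'E'
from h import *
ctrl.move_gripper(.75,45)
p1,p2=psi_own(60),psi_own(96)
ctrl.goto(P3(D,.34),down(p1));print("q7",ctrl.read_joint_positions()[6])
snap("wrist","w5");P=cloud(np.load("pics/w5.npz"));K=own(-.082,-.082)
m=(np.hypot(P[...,0]-K[0],P[...,1]-K[1])<.012);print("knob z",np.percentile(P[m][:,2],[50,90]) if m.any() else 0)
print(ctrl.movel(P3(D,.266),v=.1,contact_N=10));st("low")
ctrl.move_gripper(0);ctrl.wait(.1);st("grip");print(ctrl.read_ft_torque())
x=np.array(ctrl.read_tcp_pos())
t0=ctrl.read_time_s()
ctrl.movel([x[0],x[1],.266+.00188],down(p2),v=.0014);st("turned");print(ctrl.read_ft_torque(),ctrl.read_time_s()-t0)
E
```

```text
q7 0.766204094208688
knob z [0.0974923  0.12740852]
False
low t 19.78 tcp [ 0.49   -0.1333  0.2664] F [ 0.6 -0.4 -0.1] op 0.751 g 0.0
grip t 20.44 tcp [ 0.4897 -0.1335  0.2662] F [-1.6 -1.5  4.5] op 0.4 g 45.0
[-0.25349702  0.22471978  0.04815391]
turned t 21.23 tcp [ 0.4895 -0.134   0.2677] F [-1.6 -3.2  0.5] op 0.402 g 45.0
[-0.87754908  0.09697261 -0.0336666 ] 0.7833000000000006
```

```bash
python3 - <<'E'
from h import *
p3=psi_own(36)
ctrl.move_gripper(.75);x=np.array(ctrl.read_tcp_pos())
ctrl.movel([D[0],D[1],.34],v=.2);ctrl.movel([D[0],D[1],.341],down(p3),v=.0012);st("rot")
snap("wrist","w6");P=cloud(np.load("pics/w6.npz"))
m=(abs(P[...,2]-.134)<.005)&(np.hypot(P[...,0]-D[0],P[...,1]-D[1])<.028);q=P[m][:,:2].astype(np.float32);print(len(q))
if len(q)>200:
    c,r=cv2.minEnclosingCircle(q);pr=cv2.convexHull(q)[:,0]-np.array(c);w=np.array([np.ptp(pr@[np.cos(t),np.sin(t)]) for t in np.radians(np.arange(180))]);mm=w.reshape(3,60).mean(0);print(c,r,"z",np.median(P[m][:,2]),"flat own",(mm.argmin()+8.9)%60,mm.min(),mm.max())
E
```

```text
rot t 23.54 tcp [ 0.4895 -0.1332  0.3404] F [-0.3  0.   0.1] op 0.751 g 0.0
3048
(0.48989152908325195, -0.13254837691783905) 0.02073737606406212 z 0.1336332946224963 flat own 34.9 0.036452835435048826 0.04099586451133127
```

View pics/w6.png

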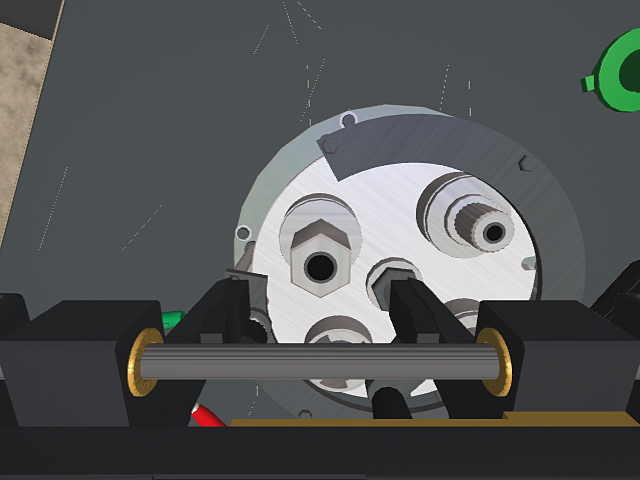

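The hex at (320,262) has turned about 35° and risen. Now the second bite, then the lift.

```bash
python3 - <<'E'
from h import *
print(ctrl.movel(P3(D,.268),v=.1,contact_N=10))
ctrl.move_gripper(0,50);ctrl.wait(.1);st("grip")
x=np.array(ctrl.read_tcp_pos())
ctrl.movel([x[0],x[1],.268+.00185],down(psi_own(71)),v=.0014);ctrl.wait(.1);st("turned");print(ctrl.read_ft_torque())
print(ctrl.movel([x[0],x[1],.30],v=.05,contact_N=20));st("lift")
E
```

```text
False
grip t 25.14 tcp [ 0.4899 -0.1333  0.2682] F [0.5 0.4 2.6] op 0.401 g 50.0
turned t 26.01 tcp [ 0.4897 -0.1338  0.2701] F [-1.8 -0.9  6.1] op 0.403 g 50.0
[-0.32647094  0.33496218  0.04381867]
False
lift t 26.76 tcp [ 0.4897 -0.1333  0.2999] F [-0.   0.6 -5.9] op 0.403 g 50.0
```

```bash
python3 - <<'E'
from h import *
x=np.array(ctrl.read_tcp_pos());ctrl.movel([x[0],x[1],.46],v=.25)
ctrl.goto([.53,.20,.48],down(np.radians(90)));st("view");snap("wrist","w7")
z=np.load("pics/w7.npz");P=cloud(z)
m=(P[...,2]>.058)&(P[...,2]<.072)&(np.hypot(P[...,0]-.548,P[...,1]-.32)<.14);q=P[m][:,:2].astype(np.float32);print(len(q),cv2.minAreaRect(q) if len(q) else 0)
E
```

```text
view t 29.06 tcp [0.5303 0.1989 0.4792] F [-0.2  0.2 -5.1] op 0.403 g 50.0
2859 ((0.5562726259231567, 0.3265150189399719), (0.20771436393260956, 0.18964248895645142), 26.81414794921875)
```

View pics/w7.png

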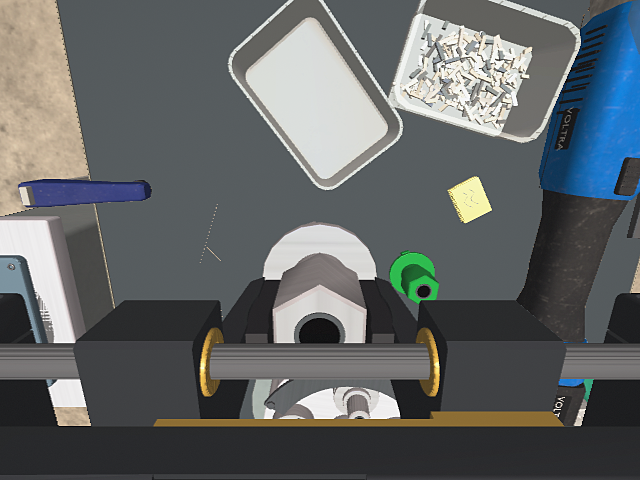

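The empty tub has its rim corners at (232,60), (325,188) and (402,125). Its bright flat floor is centred near (318,100). The screws tub is next to it. The flat floor's centre is exactly the spot asked for (x=+10, y=0).

```bash
python3 - <<'E'
from h import *
z=np.load("pics/w7.npz");P=cloud(z);im=z["im"];c={k:z[k] for k in("mtx","extrinsics")}
print(im[100,318],P[100,318],im[90,236],im[30,275],im[60,372])
_,_,m,_=cv2.floodFill(im.copy(),np.zeros((482,642),np.uint8),(318,100),0,(3,)*3,(3,)*3,cv2.FLOODFILL_MASK_ONLY|4|(255<<8));m=m[1:-1,1:-1]
v,u=np.nonzero(m);q=np.array([cast(c,a,b,.005)[:2] for a,b in zip(u,v)],np.float32);print("flood",len(q),cv2.minAreaRect(q),u.min(),u.max(),v.min(),v.max())
m2=(abs(P[...,2]-P[100,318,2])<.0025);m2=m2.astype(np.uint8);n,l=cv2.connectedComponents(m2);k=l==l[100,318];q2=P[k][:,:2].astype(np.float32);vv,uu=np.nonzero(k);print("depth",len(q2),cv2.minAreaRect(q2),uu.min(),uu.max(),vv.min(),vv.max())
# rim outline: corners cast at .066
for a,b in((232,60),(325,188),(402,125)):print(cast(c,a,b,.066))
E
```

```text
[218 221 220] [0.52741956 0.31635344 0.00390557] [87 92 95] [99 98 95] [86 92 95]
flood 11503 ((0.5274346470832825, 0.3116244971752167), (0.10575103759765625, 0.1619979441165924), 37.47285461425781) 247 386 20 177
depth 12349 ((0.5270842909812927, 0.313290536403656), (0.11038723587989807, 0.16664005815982819), 37.4481201171875) 245 387 17 178
[0.43779843 0.34967953 0.066     ]
[0.53566401 0.21540394 0.066     ]
[0.62013544 0.28464827 0.066     ]
```

```bash
python3 - <<'E'
from h import *
z=np.load("pics/w7.npz");P=cloud(z);a=np.radians(37.45);ex=np.array([np.cos(a),np.sin(a)]);ey=np.array([-np.sin(a),np.cos(a)]);C=np.array([.5272,.3125])
L=(P[...,:2]-C);X=L@ex;Y=L@ey
for lo in np.arange(-.07,.07,.01):
    m=(X>lo)&(X<=lo+.01)&(abs(Y)<.03);print(round(lo+.005,3),m.sum(),np.percentile(P[m][:,2],[10,50,90]).round(4) if m.any() else "")
m=(P[...,2]>.062)&(P[...,2]<.070)&(abs(X)<.09)&(abs(Y)<.12)
print("rim X",np.percentile(X[m],[.5,99.5]),"Y",np.percentile(Y[m],[.5,99.5]))
mm=m&(abs(Y)<.05);print("X at mid",X[mm].min(),X[mm].max())
# top view profile
T=np.load("pics/top0.npz");Q=cloud(T);L=(Q[...,:2]-C);X=L@ex;Y=L@ey
for lo in np.arange(-.07,.07,.01):
    m=(X>lo)&(X<=lo+.01)&(abs(Y)<.04);print(round(lo+.005,3),m.sum(),np.percentile(Q[m][:,2],[10,50,90]).round(4) if m.any() else "",end=";")
E
```

```text
-0.065 164 [0.0002 0.0012 0.0024]
-0.055 635 [0.0035 0.0417 0.0676]
-0.045 386 [0.0024 0.0034 0.0046]
-0.035 387 [0.0023 0.0034 0.0045]
-0.025 393 [0.0024 0.0035 0.0047]
-0.015 399 [0.0024 0.0035 0.0045]
-0.005 403 [0.0024 0.0035 0.0045]
0.005 410 [0.0024 0.0035 0.0046]
0.015 411 [0.0023 0.0035 0.0047]
0.025 424 [0.0022 0.0034 0.0046]
0.035 424 [0.0024 0.0035 0.0047]
0.045 432 [0.0024 0.0035 0.0046]
0.055 1087 [0.0038 0.0386 0.0673]
0.065 1 [0.0648 0.0648 0.0648]
0.075 284 [0.0001 0.0012 0.0026]
rim X [-0.05922863  0.08614089] Y [-0.08902321  0.08974247]
X at mid -0.05974549348346038 0.08959675708488674
-0.065 46 [-0.0022  0.0011  0.008 ];-0.055 103 [-0.0022  0.0239  0.0659];-0.045 14 [-0.0019  0.0029  0.0063];-0.035 92 [-0.0014  0.002   0.0058];-0.025 96 [-0.0018  0.0016  0.0062];-0.015 99 [-0.0017  0.002   0.0057];-0.005 98 [-0.0007  0.002   0.0051];0.005 99 [-0.0021  0.0018  0.0048];0.015 99 [-0.0021  0.0018  0.0056];0.025 96 [-0.0025  0.0012  0.0051];0.035 97 [-0.0011  0.0017  0.0054];0.045 97 [-0.0019  0.0017  0.0058];0.055 296 [0.0021 0.0345 0.0641];0.065 1 [0.0727 0.0727 0.0727];0.075 12 [0.0044 0.07   0.0761];
```

The floor is flat and uniform across the tub (z≈0.0035), centred at (0.527,0.3125) with the short axis at 37.5°. I'll set the die down slightly to +x of centre, with the fingers along the long side.

```bash
python3 - <<'E'
from h import *
a=np.radians(37.45);G=np.array([.5272,.3125])+.005*np.array([np.cos(a),np.sin(a)])
ctrl.goto(P3(G,.40),down(a));st("above")
ctrl.movel(P3(G,.235),v=.15)
print(ctrl.movel(P3(G,.2165),v=.025,contact_N=4));ctrl.wait(.2);st("down")
ctrl.move_gripper(.65);ctrl.wait(.2);st("rel")
ctrl.movel(P3(G,.42),v=.15)
ctrl.goto([.50,.16,.48],down(np.radians(80)));st("view");im,_,_=snap("wrist","w8");s,_,_=snap("side","s8")
b=cv2.resize(s[180:420,150:400],(500,480));cv2.imwrite("pics/f8.png",np.hstack([cv2.resize(im[:,160:560],(300,360)),cv2.resize(s[180:420,140:400],(390,360))])[:,:,::-1])
P=cloud(np.load("pics/w8.npz"));m=(abs(P[...,2]-.085)<.006)&(np.hypot(P[...,0]-G[0],P[...,1]-G[1])<.04);q=P[m][:,:2].astype(np.float32);print(len(q),cv2.minEnclosingCircle(q) if len(q) else 0,np.percentile(P[m][:,2],[5,50,95]) if len(q) else 0,G)
E
```

```text
above t 30.12 tcp [0.5317 0.3147 0.4002] F [ 0.7 -1.  -6.5] op 0.405 g 50.0
True
down t 32.17 tcp [0.5312 0.3155 0.2195] F [-0.1  0.4  4.8] op 0.403 g 50.0
rel t 32.88 tcp [0.5303 0.3146 0.218 ] F [ 0.3 -0.3 -0. ] op 0.647 g 0.0
view t 35.3 tcp [0.5    0.1604 0.4797] F [-0.4  1.2  0.8] op 0.651 g 0.0
1296 ((0.5301772952079773, 0.3156206011772156), 0.020601458847522736) [0.08321842 0.08509379 0.08666528] [0.53116942 0.31554034]
```

View pics/f8.png

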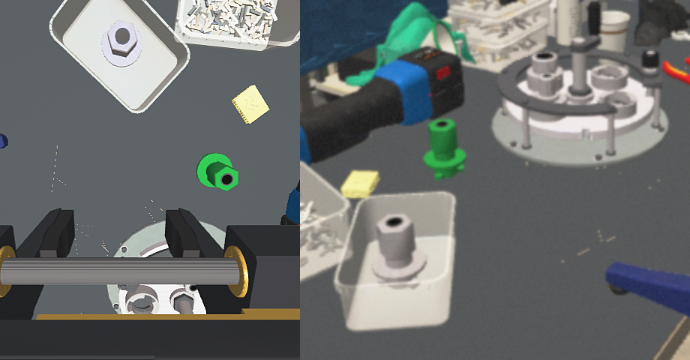

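The die stands upright in the empty tub, its head at crop pixel (122,38) with the top level at 0.085 m. The plunger is home, the other two dies are seated and the bystanders are undisturbed.

```bash
python3 -c "
from bench import ctrl
print(ctrl.finish_job())"
```

```text
the job is handed in; nothing more can be done
None
```

I handed the job in at about 35 s: the hexagon-headed die stands upright in the empty tub about 5 mm from its centre (the views did not show which way the tub's +x points), the plunger is home and the other two dies are still seated.

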